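# Hold a heatsink flush on the sloping bonding jig

## Task

First slide the red-knobbed stop bolt of the sloping bonding jig fully home into its keeper. Then pick up the aluminium heatsink by its tall rib, tilt it to match the jig's sloping face and hold it flat on the black pad, square and centred, with its lower edge against the bolt, pressing it on gently with about 10 N. Finish while still gripping and pressing it there, and leave the coffee cup, the pink tub, the pliers and the black tape where they are.

Things in the scene. Friction and masses are not known exactly. Their poses are not given: they have to be found in the camera images.
- heatsink: loose aluminium heatsink, about 0.18 kg, on the desk right of the jig: base 90 (x) x 60 (y) x 8 mm (z); on its middle a tall rib, 50 mm along x, 14 mm thick along y, top 52 mm above the underside (grip it across its thickness); low ridges along x beside it, up to 12.5 mm above the underside. Origin: centre of its underside, z up along the rib. Both ends alike
- rib (a point): point to grip on the heatsink's rib, 38 mm above its underside, in its middle; same axes as the heatsink
- tilt_table: the jig's aluminium table, 145 mm up the slope, 216 wide, 10 thick, hinged at its edge nearest the robot 45 mm above the desk, clamped stiffly at an unknown slope of 0.2 to 0.5 rad. Origin on the hinge line below the face; x up the slope, y level to the left, z square out of the face. Blue cheeks 115 mm high beside its upper half, 72 mm right and 160 mm left of the seat
- seat (a point): centre of the black pad (90 x 60 mm, in the table's sloping face), where the centre of the heatsink's underside belongs when its lower end touches the closed bolt. Axes as the table: x up the slope, y left, z out of the face. Keeper and guide lug at the foot leave 46 mm free either side of the seat and rise 18.5 mm above the face
- stop_bolt (a joint): travel of the stop bolt in m: 0 is drawn back (left), 0.055 fully home in the keeper on the right (end stop). It slides towards the table's -y, takes 2 to 3 N and stays where it is left. Rod 12 mm thick, axis 7 mm above the face and 51 mm down the slope from the seat, running along y across the foot of the face
- bolt_knob (a point): grip point on the bolt's upright red knob, a pin 13 mm thick standing square to the sloping face: on its axis, 37 mm above the face; the pin's top is 53 mm above it. Moves with the bolt; axes as the table. Track strips beside the rod rise 6 mm above the face, the end block left of the open knob 16 mm
- coffee_cup: patterned coffee cup, 78 mm wide, 68 mm tall, a bystander behind the work; origin at the centre of its underside, z up
- tub_pink: small clear parts tub with a pink lid, 78 x 75 x 34 mm, a bystander at the right; origin at the centre of its underside, z up
- pliers_orange: orange-handled pliers, 167 x 57 x 15 mm, lying on the desk at the left, a bystander; origin at the centre of the underside, z up
- tape_black: roll of black tape, 53 mm wide, 19 mm tall, lying flat behind the jig at the left, a bystander; origin at the centre of its underside, z up
There are look-alikes about, which are no part of the job. What is shaped like the heatsink but turquoise is not meant.

How it is judged:
On the way, in this order (a step that is already met when the one before it is completed fails the run):
1. the stop bolt is fully home in its keeper while the heatsink still lies on the desk (value of joint stop_bolt above 0.051 m and height (world z) of heatsink below 0.015 m), for 0.2 s.
2. the heatsink is lifted clear of the desk in the fingers (height (world z) of heatsink above 0.04 m and contact force between the fingers and heatsink above 2 N and contact force between tilt_table and heatsink below 0.5 N), for 0.2 s.
At the end, for the whole second after the job is handed in: Bolt home within 4 mm; heatsink gripped, at rest, base within 3 degrees and 2.5 mm of the face, turned under 0.1 rad, lower edge within 4 mm of touching the bolt, within 10 mm of the pad's centre sideways, pressed on the table with 4 to 25 N (weight alone gives less) (value of joint stop_bolt above 0.051 m and angle between the z axis of heatsink and the z axis of seat, either way round below 0.05 rad and angle between the x axis of heatsink and the x axis of seat, either way round below 0.1 rad and z of heatsink in the frame of seat between -0.003 and 0.0025 m and x of heatsink in the frame of seat between -0.004 and 0.004 m and y of heatsink in the frame of seat between -0.01 and 0.01 m and contact force between heatsink and tilt_table between 4 and 25 N and contact force between the fingers and heatsink above 2 N and linear speed of heatsink below 0.02 m/s); the arm keeps its last pose, push and grip.
It fails at once if the heatsink is jammed against the jig with more than 45 N (contact force between heatsink and tilt_table above 45 N).
It fails at once if the coffee cup, the pink tub, the pliers or the black tape is pushed more than 3 cm, or the cup is tipped (distance of any of coffee_cup, tub_pink, pliers_orange, tape_black from where it was at the start of the episode above 0.03 m or angle between coffee_cup's own z axis and vertical above 0.4 rad).
It also fails if it takes over 54 s, if anything falls off the work surface, if the arm or the gripper's body presses on something with over 40 N, if the wrist force passes 120 N, or if a joint passes its speed limit or range.

## Robot

A 6-joint arm with a two-finger parallel gripper is mounted at the origin on a cart in front of the work surface, level with it; the furniture and walls round the work are solid. World frame = base frame: x ahead of the robot, y to its left, z up, the work surface at z = 0. Lengths are in m, angles in rad, forces in N, time in s.
With the tool pointing down it reaches from about 0.35 to 0.725 m from the base axis. Payload 6 kg.
Tool frame: the origin (TCP) lies midway between the tips of the shut fingers; the grasp point (between the pads) lies 19 mm behind it; z points along the fingers, y is the line along which they close (so a half turn about z gives the same grasp; the last joint's range is limited). The gripper opens to 85 mm and grips with 20 to 120 N. Pads are 22 mm wide; open, the fingers measure 114 mm over their backs; the gripper's body (76 mm by 85 mm) begins 54 mm behind the grasp point. The pads swing forward as they close: fully open they stand 13 mm farther back than shut.
Start: joints at [-0.889, 0.04, 0.085, 0, -1.615, -0.334], TCP at [0.205, -0.564, 0.231] pointing down, gripper open.
Joint ranges: [-2.56, 2.56], [-1.29, 2.01], [-1.08, 1.49], [-3.29, 1.98], [-2.81, -0.18], [-2.99, 2.99]. Speed limits (rad/s): [2.57, 2.57, 3.01, 3.14, 3.14, 3.14].

## Interface

Orientations are given as a unit quaternion [w, x, y, z].
In Python, from plant import robot, grab_frame, order gives the robot as it stands.
- The arm moves only by the tool apply_moves, never from a script. Its argument "moves" is a list of rows, each a list of 7 numbers: the shift along the world's x, y, z in units of 3 cm (1.0 is 3 cm), then the turn, a rotation vector about the world's x, y, z in units of 0.1 rad (1.0 is 0.1 rad), then the opening, from -1 (shut) to 1 (fully open). In form: [[dx, dy, dz, ax, ay, az, claw], ...]. A call has 1 to 10 rows; each row shifts and turns the commanded pose from where the row before left it; what a row does not reach is not made up. A row lasts 1/10 s, in which the tool goes at most 50 mm and 8.59 degrees, less where a joint would pass 70% of its speed; a pose out of reach is approached as far as the arm can. A call with a number of a shift or a turn outside -1 to 1 is refused whole. A call with a gripper value outside its range is refused whole. The fingers move at their own pace and stop on an object; "squeeze" is the grip in N (left out, the last holds). Time passes only in rows, so rows that do not move let the fingers close. It gives the time, the measured TCP pose, the force, the opening and the grip force at its end, in the units of the state.
- robot.get_state(): the state, without advancing time (a new reading comes with each control period).
- grab_frame(name): name is "scene" or "top" or "wrist"; returns a dict with "img" (400x640x3 uint8, red, green, blue), "vfov" (degrees; the focal length in pixels is half the picture's height over the tangent of half this angle, whatever the lens; pixels are square), "cx", "cy" (the principal point, pixels), "distortion" ([k1, k2, p1, p2, k3] as OpenCV has them; the pictures are not rectified), "R" (3x3) and "t" (3): a world point X has camera coordinates R X + t. Camera axes: x right, y down, z forward; pixel columns grow to the right and rows downward; lengths in m; the calibration is good to about 2 mm. A picture is of the moment at which its call begins. There is no depth.
- order.hand_in(): hands the job in; it is judged then, once.
The state is a dict: "time": time; "joint_pos": joint angles; "joint_velocities": joint speeds; "joint_efforts": joint torques, N m; "position": TCP position; "orientation": TCP orientation; "force": force on the tool from outside, world axes, zero at the start; "moment": the same for the moment, N m; "width": finger opening in m; "finger_force": force on a finger pad.
Only numpy, scipy, OpenCV 4.12 (cv2) and the standard library are available. Lean on these libraries where they do the work, as an engineer would, in place of code of your own. Each camera call takes 0.05 s, during which the arm holds its last target. There are 200 camera calls.

## Working session

There is one attempt and no reset: what is moved stays moved. The work goes in short steps, Python scripts to look and compute and a tool call to move; the robot and the scene stay as the last step left them, time stands still between calls to the robot, and variables do not carry over. Pictures are saved under pics/ and viewed, at most 10 in all, crops included, and the job is handed in when it is done.

Besides the shell and the picture viewer there is one more tool, called after ">>>" as name([rows], argument=value, ...), one row to a line, values as JSON. apply_moves: Moves the arm, as the interface text tells. Its arguments: {"type":"object","properties":{"moves":{"type":"array"},"squeeze":{"type":"number"}},"required":["moves"]}

```bash
mkdir -p pics; cat > h.py <<'E'
import numpy as np, cv2, json
from plant import robot, grab_frame, order
def snap(n,f):
    d=grab_frame(n); cv2.imwrite('pics/'+f+'.png',d['img'][:,:,::-1])
    np.savez('pics/'+f+'.npz',**{k:np.array(d[k]) for k in d}); return d
def load(f): return dict(np.load('pics/'+f+'.npz'))
def K(d):
    f=200/np.tan(np.radians(float(d['vfov']))/2); return np.array([[f,0,d['cx']],[0,f,d['cy']],[0,0,1.]])
def ray(d,uv):
    p=cv2.undistortPoints(np.array([[uv]],float),K(d),np.array(d['distortion'],float))[0,0]
    v=d['R'].T@np.array([p[0],p[1],1]); return -d['R'].T@d['t'], v/np.linalg.norm(v)
def atz(d,uv,z): o,v=ray(d,uv); return o+v*(z-o[2])/v[2]
def proj(d,X):
    return cv2.projectPoints(np.array(X,float).reshape(-1,3),cv2.Rodrigues(d['R'])[0],d['t'],K(d),np.array(d['distortion'],float))[0][:,0]
E
python3 - <<'E'
from h import *
a=snap('scene','s0');b=snap('top','t0')
for d in(a,b): print(-d['R'].T@d['t'],d['vfov'])
cv2.imwrite('pics/st.png',np.vstack([cv2.imread('pics/s0.png'),cv2.imread('pics/t0.png')])[:, :] if 0 else cv2.imread('pics/s0.png'))
E
```

```text
[-0.29022766  0.47206532  1.28565126] 48.05224716957045
[ 0.3683378  -0.17745959  1.67462805] 54.40259270508399
```

View pics/s0.png

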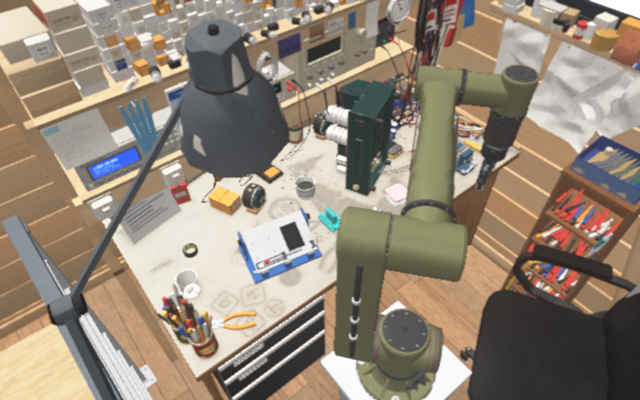

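View pics/t0.png

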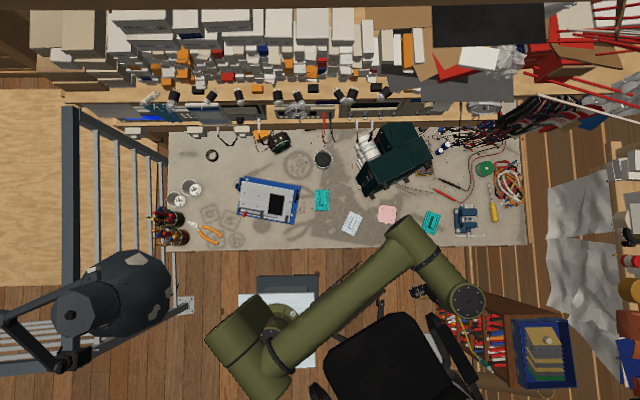

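The scene view shows the jig near (280,245). The top view shows the jig at (268,200), the aluminium heatsink at (351,222), turquoise look-alikes at (321,200) and (431,222), and the tub at (387,214).

```bash
python3 - <<'E'
from h import *
t=cv2.imread('pics/t0.png')[170:245,230:370]; s=cv2.imread('pics/s0.png')[200:285,230:350]
t=cv2.resize(t,None,fx=5.5,fy=5.5,interpolation=cv2.INTER_CUBIC); s=cv2.resize(s,None,fx=6.5,fy=6.5,interpolation=cv2.INTER_CUBIC)
cv2.imwrite('pics/tc.png',t);cv2.imwrite('pics/sc.png',s)
E
```

```text
(no output)
```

View pics/tc.png

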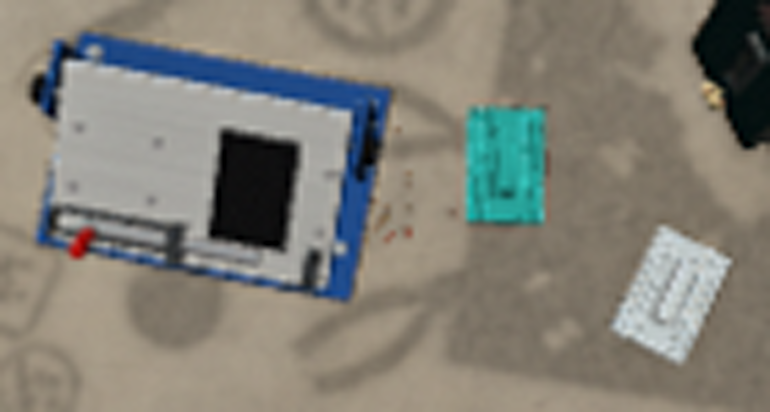

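View pics/sc.png

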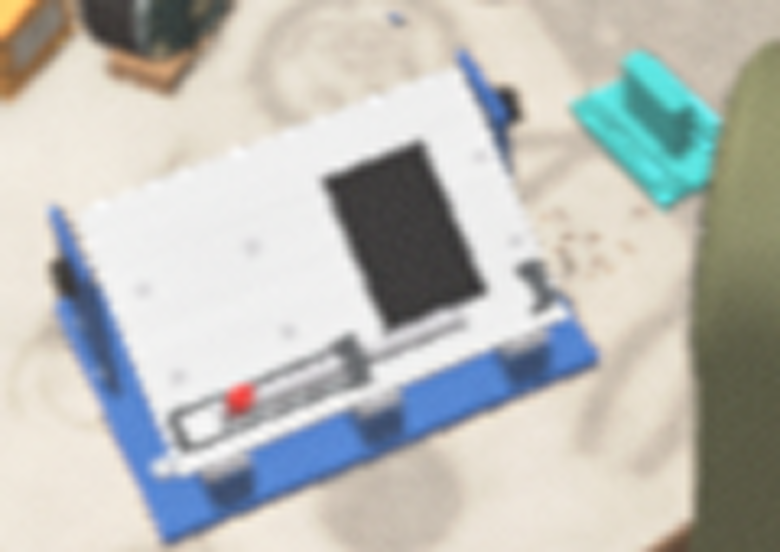

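```bash
cat > fit.py <<'E'
from h import *
from scipy.optimize import least_squares
t=load('t0');s=load('s0')
T=lambda a:(np.array(a)+.5)/5.5-.5+[230,170]
S=lambda a:(np.array(a)+.5)/6.5-.5+[230,200]
pt=T([[221,130],[299,143],[284,250],[209,235]]); ps=S([[325,180],[422,142],[484,292],[388,330]])
pad=np.array([[45,30,0],[45,-30,0],[-45,-30,0],[-45,30,0]])/1e3
tt=T([[65,60],[352,108]]); ts=S([[85,208],[460,70],[568,308],[155,470]])
kt=T([[87,236]]);ks=S([[243,394]])
def Rm(yaw,sl):
    c,q=np.cos,np.sin
    Rz=np.array([[c(yaw),-q(yaw),0],[q(yaw),c(yaw),0],[0,0,1]])
    return Rz@np.array([[c(sl),0,-q(sl)],[0,1,0],[q(sl),0,c(sl)]])
def res(p):
    R=Rm(p[3],p[4]); o=p[:3]; a=p[5]
    W=lambda X:(R@np.array(X).T).T+o
    tab=np.array([[.145-a,.152,0],[.145-a,-.064,0],[-a,-.064,0],[-a,.152,0]])
    kn=[[-.051,p[6],.050]]
    hz=W([[-a,0,-.01]])[0,2]-.045
    return np.concatenate([(proj(t,W(pad))-pt).ravel(),(proj(s,W(pad))-ps).ravel(),.5*(proj(t,W(tab[:2]))-tt).ravel(),.5*(proj(s,W(tab))-ts).ravel(),(proj(t,W(kn))-kt).ravel(),(proj(s,W(kn))-ks).ravel(),[hz/.003]])
if __name__=='__main__':
    g=atz(t,pt.mean(0),.09)
    f=least_squares(res,[*g,-.15,.3,.07,.12],loss='soft_l1')
    print(f.x.round(4),f.cost);print(res(f.x).round(1))
    R=Rm(*f.x[3:5]);print('knob grip',f.x[:3]+R@[-.051,f.x[6],.037])
    h=T([[662,225],[733,262],[683,365],[611,325]])
    H=np.array([atz(t,p,.008) for p in h]);print(H.round(4),H.mean(0)); v=H[0]+H[1]-H[2]-H[3];print('len',np.linalg.norm(v)/2,'yaw',np.arctan2(v[1],v[0]))
    for uv in [(387,214),(323,159),(208,234),(211,155)]:print(atz(t,uv,.03).round(3))
    print(robot.get_state())
E
python3 fit.py
```

```text
[ 0.5181 -0.0112  0.0858 -0.2186  0.4864  0.0693  0.1119] 6.56998545364471
[ 0.6 -0.6  0.9 -0.1  0.4  0.3 -0.1  0.2 -1.4 -0.3 -0.1 -0.6  0.5  0.5
 -1.1  1.1  0.2 -0.4  0.3  0.5 -1.  -0.1 -0.1 -0.5 -0.3  0.5  1.5  0.
 -0.7  2.2  0.1 -0.5 -0.2]
knob grip [0.48151422 0.11153488 0.09462199]
[[ 0.4921 -0.3199  0.008 ]
 [ 0.4623 -0.3743  0.008 ]
 [ 0.3833 -0.3331  0.008 ]
 [ 0.4151 -0.2781  0.008 ]] [ 0.43821306 -0.32636551  0.008     ]
len 0.08833106545360525 yaw -0.4893111196744478
[ 0.473 -0.474  0.03 ]
[ 0.714 -0.208  0.03 ]
[0.403 0.28  0.03 ]
[0.74  0.272 0.03 ]
{'time': 0.1, 'joint_pos': array([-8.89329542e-01,  4.07782165e-02,  8.39305249e-02, -3.86676842e-04,
       -1.61552965e+00, -3.33700142e-01]), 'joint_velocities': array([-0.0004552 , -0.00200283,  0.00224404,  0.0021309 , -0.00097675,
       -0.00066378]), 'joint_efforts': array([-4.51596425e-03, -3.69346941e+01,  3.48283303e+01,  6.95175156e+00,
       -4.58124225e-03, -8.10394823e-06]), 'position': array([ 0.20444033, -0.56378152,  0.2303789 ]), 'orientation': array([-2.15438999e-04, -1.73016714e-01,  9.84918552e-01,  7.84724625e-04]), 'force': array([0.08777363, 1.00308089, 0.5838365 ]), 'moment': array([-0.01084199, -0.01877535, -0.00910296]), 'finger_force': 0.0, 'width': 0.08553773643107429}
```

>>> apply_moves([
  [0.4,0.98,0,0,0,-0.25,1],
  [0.4,0.98,0,0,0,-0.25,1],
  [0.4,0.98,0,0,0,-0.25,1],
  [0.4,0.98,0,0,0,-0.25,1],
  [0.4,0.98,0,0,0,-0.25,1],
  [0.4,0.98,0,0,0,-0.25,1],
  [0.4,0.98,0,0,0,-0.25,1],
  [0.4,0.98,0,0,0,-0.25,1],
  [0.4,0.98,0,0,0,-0.25,1],
  [0.4,0.98,0,0,0,-0.25,1],
])

```text
time: 1.1
position: [0.3246, -0.2688, 0.231]
orientation: [-0.0, -0.048, 0.999, 0.0]
force: [0.5, -0.4, 1.5]
width: 0.0853
finger_force: 0.0
```

>>> apply_moves([
  [0.4,0.98,-0.2,0,0,-0.25,1],
  [0.4,0.98,-0.2,0,0,-0.25,1],
  [0.4,0.98,-0.2,0,0,-0.25,1],
  [0.4,0.98,-0.2,0,0,-0.25,1],
  [0.4,0.98,-0.2,0,0,-0.25,1],
  [0.4,0.98,-0.2,0,0,-0.25,1],
  [0.4,0.98,-0.2,0,0,-0.25,1],
  [0.4,0.98,-0.2,0,0,-0.25,1],
  [0.4,0.98,0,0,0,-0.25,1],
  [0.4,0.98,0,0,0,-0.25,1],
])

```text
time: 2.1
position: [0.4445, 0.0253, 0.1828]
orientation: [-0.0, 0.076, 0.997, -0.0]
force: [1.3, 0.4, 0.5]
width: 0.0854
finger_force: 0.0
```

>>> apply_moves([
  [0.4,0.8,0,0,0,-0.25,1],
  [0.4,0.8,0,0,0,-0.25,1],
  [0.4,0.8,0,0,0,-0.15,1],
  [0,0,0,0,0,0,1],
  [0,0,0,0,0,0,1],
])

```text
time: 2.6
position: [0.4803, 0.0962, 0.1826]
orientation: [-0.001, 0.108, 0.994, -0.0]
force: [-0.3, -0.5, -0.5]
width: 0.0852
finger_force: 0.0
```

```bash
python3 - <<'E'
from h import *
d=snap('wrist','w1');print(robot.get_state()['position'],-d['R'].T@d['t'])
x=np.array([.5181,-.0112,.0858]);from fit import Rm
R=Rm(-.2186,.4864)
pts=[x+R@[a,b,0] for a in(.045,-.045) for b in(.03,-.03)]+[x+R@[-.051,.112,.053],x+R@[-.051,.112,.007]]
p=proj(d,pts);print(p)
img=cv2.imread('pics/w1.png')
for q in p: cv2.drawMarker(img,tuple(int(v) for v in q),(0,255,0),0,8,1)
cv2.imwrite('pics/w1m.png',cv2.resize(img,None,fx=1.25,fy=1.25))
E
```

```text
[0.48024788 0.09572357 0.18291271] [0.4059512  0.1122076  0.32541365]
[[244.18655229 310.28967275]
 [176.65474503 309.14290663]
 [248.46866616 208.14658675]
 [184.34220212 207.84004579]
 [341.39850507 191.23164146]
 [337.85525408 200.82173844]]
```

View pics/w1m.png

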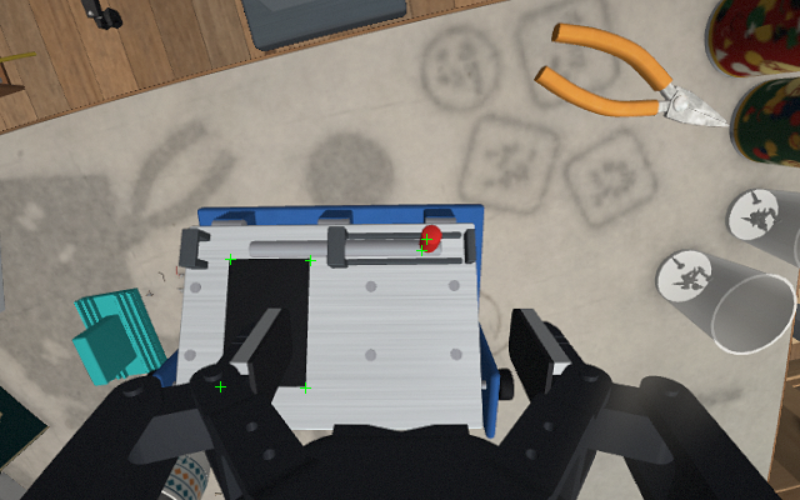

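The predicted marks match: pad corners at (230,259), (310,262) and (306,387), red knob at (431,238) against a prediction of (427,239). Next I grip the knob.

>>> apply_moves([
  [0,0.62,-0.6,0,0,0,1],
  [0,0,-0.9,0,0,0,1],
  [0,0,-0.9,0,0,0,1],
  [0,0,-0.9,0,0,0,1],
  [0,0,0,0,0,0,-1],
  [0,0,0,0,0,0,-1],
  [0,0,0,0,0,0,-1],
  [0,0,0,0,0,0,-1],
  [0,0,0,0,0,0,-1],
  [0,0,0,0,0,0,-1],
], squeeze=30)

```text
time: 3.65
position: [0.4811, 0.1148, 0.0855]
orientation: [0.001, 0.108, 0.994, 0.001]
force: [-1.2, 1.2, 4.1]
width: 0.0117
finger_force: 30.1
```

>>> apply_moves([
  [-0.05,-0.22,0,0,0,0,-1],
  [-0.05,-0.22,0,0,0,0,-1],
  [-0.05,-0.22,0,0,0,0,-1],
  [-0.05,-0.22,0,0,0,0,-1],
  [-0.05,-0.22,0,0,0,0,-1],
  [-0.05,-0.22,0,0,0,0,-1],
  [-0.05,-0.22,0,0,0,0,-1],
  [-0.05,-0.22,0,0,0,0,-1],
  [0,0,0,0,0,0,-1],
])

```text
time: 4.55
position: [0.4722, 0.0717, 0.0856]
orientation: [0.005, 0.107, 0.994, 0.012]
force: [9.7, 40.0, -0.4]
width: 0.0115
finger_force: 31.7
```

>>> apply_moves([
  [0.04,0.2,0,0,0,0,-1],
  [0,0,0,0,0,0,-1],
])

```text
time: 4.75
position: [0.4722, 0.0721, 0.0856]
orientation: [0.003, 0.107, 0.994, 0.005]
force: [7.5, 17.2, 2.7]
width: 0.0116
finger_force: 30.9
```

```bash
python3 - <<'E'
from h import *
snap('wrist','w2')
img=cv2.imread('pics/w2.png')
a=cv2.resize(img[150:350,130:450],None,fx=2.4,fy=2.4,interpolation=cv2.INTER_CUBIC)
cv2.imwrite('pics/w2c.png',a)
E
```

```text
(no output)
```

View pics/w2c.png

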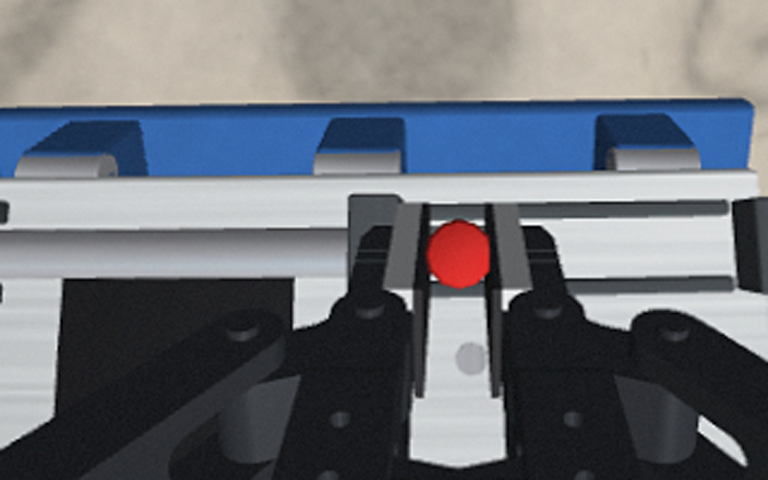

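The right finger overlaps the guide lug at about (375,210) in the crop, so I'll slide the grip up the pin and push on.

>>> apply_moves([
  [0,0.1,0,0,0,0,-1],
  [-0.07,0.02,0.14,0,0,0,-1],
  [-0.07,0.02,0.14,0,0,0,-1],
  [0,0,0,0,0,0,-1],
], squeeze=20)

```text
time: 5.2
position: [0.4659, 0.0736, 0.0894]
orientation: [0.0, 0.108, 0.994, 0.002]
force: [14.2, 7.7, -15.1]
width: 0.0117
finger_force: 25.5
```

>>> apply_moves([
  [0.05,0,0.14,0,0,0,-1],
  [0,0,0.14,0,0,0,-1],
  [0,0,0,0,0,0,-1],
  [-0.03,-0.15,0,0,0,0,-1],
  [-0.03,-0.15,0,0,0,0,-1],
  [-0.03,-0.15,0,0,0,0,-1],
])

```text
time: 5.8
position: [0.464, 0.0723, 0.0944]
orientation: [-0.001, 0.106, 0.994, 0.014]
force: [9.6, 66.3, -27.2]
width: 0.012
finger_force: 32.9
```

>>> apply_moves([
  [0.05,0.4,-0.1,0,0,0,-1],
  [0,0,0,0,0,0,-1],
])

```text
time: 6.0
position: [0.4645, 0.0737, 0.0948]
orientation: [-0.002, 0.107, 0.994, 0.002]
force: [2.4, 13.1, -8.4]
width: 0.0115
finger_force: 21.6
```

```bash
python3 - <<'E'
from h import *
from fit import Rm
d=snap('wrist','w3');t=snap('top','t3');s=snap('scene','s3')
x=np.array([.5181,-.0112,.0858]);R=Rm(-.2186,.4864)
img=cv2.imread('pics/w3.png')
for y in (.114-.044,.114-.055):
    for z in(.053,.013): cv2.drawMarker(img,tuple(int(v) for v in proj(d,x+R@[-.051,y,z])[0]),(0,255,0),0,5,1)
cv2.drawMarker(img,tuple(int(v) for v in proj(d,x+R@[-.051,-.046,.0185])[0]),(255,255,0),0,5,1)
cv2.drawMarker(img,tuple(int(v) for v in proj(d,x+R@[-.051,.046,.0185])[0]),(255,255,0),0,5,1)
a=cv2.resize(img[190:310,90:390],None,fx=2.6,fy=2.6,interpolation=cv2.INTER_CUBIC)
b=cv2.imread('pics/s3.png')[225:280,240:330];b=cv2.resize(b,(390,238),interpolation=cv2.INTER_CUBIC)
c=cv2.imread('pics/t3.png')[185:235,235:317];c=cv2.resize(c,(390,238),interpolation=cv2.INTER_CUBIC)
cv2.imwrite('pics/m3.png',np.vstack([a,np.hstack([b,c])])); print(robot.get_state()['force'],robot.get_state()['position'])
E
```

```text
[ 2.78142797 14.94546353 -8.80579664] [0.46449638 0.07364508 0.09475728]
```

View pics/m3.png

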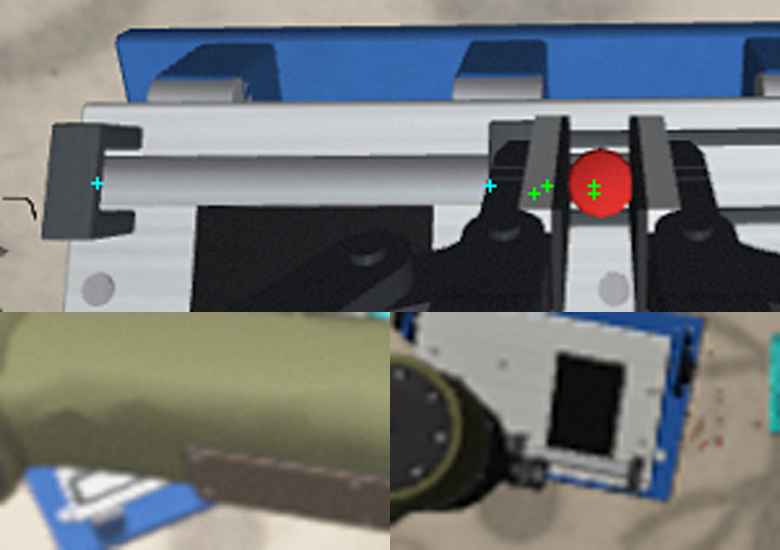

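The rod tip at (103,180) sits against the keeper's inner wall, so the bolt is home and was simply not fully drawn back at the start. I release it and go over the heatsink.

>>> apply_moves([
  [0,0,0,0,0,0,0],
  [0,0,0,0,0,0,0],
  [0,0,0,0,0,0,0],
  [0,0,0.8,0,0,0,0],
  [0,0,1,0,0,0,1],
  [0,0,1,0,0,0,1],
  [0,0,1,0,0,0,1],
  [-0.06,-0.95,0.2,0,0,-0.2,1],
  [-0.06,-0.95,0,0,0,-0.2,1],
  [-0.06,-0.95,0,0,0,-0.2,1],
])

```text
time: 7.15
position: [0.4601, -0.0163, 0.2184]
orientation: [0.0, 0.138, 0.99, 0.0]
force: [0.2, -0.1, 0.3]
width: 0.0856
finger_force: 0.0
```

>>> apply_moves([
  [-0.06,-0.95,0,0,0,-0.2,1],
  [-0.06,-0.95,0,0,0,-0.2,1],
  [-0.06,-0.95,0,0,0,-0.2,1],
  [-0.06,-0.95,0,0,0,-0.2,1],
  [-0.06,-0.95,0,0,0,-0.2,1],
  [-0.06,-0.95,0,0,0,-0.2,1],
  [-0.06,-0.95,0,0,0,-0.2,1],
  [-0.06,-0.95,0,0,0,-0.2,1],
  [-0.06,-0.95,0,0,0,-0.2,1],
  [-0.06,-0.95,0,0,0,-0.1,1],
])

```text
time: 8.15
position: [0.4416, -0.3016, 0.218]
orientation: [-0.0, 0.232, 0.973, -0.0]
force: [0.5, 0.8, 0.9]
width: 0.0852
finger_force: 0.0
```

>>> apply_moves([
  [0,0,-1,0,0,0,1],
  [0,0,-0.5,0,0,0,1],
  [0,0,0,0,0,0,1],
  [0,0,0,0,0,0,1],
])

```text
time: 8.55
position: [0.4423, -0.3, 0.1737]
orientation: [-0.0, 0.231, 0.973, -0.0]
force: [0.0, 0.1, 1.2]
width: 0.0854
finger_force: 0.0
```

```bash
python3 - <<'E'
from h import *
d=snap('wrist','w4');snap('top','t4');s=robot.get_state();print(s['position'],s['orientation'],s['time'])
c,q=np.cos(-.489),np.sin(-.489);o=np.array([.438,-.3264,0])
P=[o+[c*a-q*b,q*a+c*b,z] for a,b,z in [(.045,.03,.008),(.045,-.03,.008),(-.045,-.03,.008),(-.045,.03,.008),(.025,0,.052),(-.025,0,.052)]]
img=cv2.imread('pics/w4.png')
for v in proj(d,P): print(v.round(1)); cv2.drawMarker(img,tuple(int(round(k)) for k in v),(0,0,255),0,6,1)
a=cv2.resize(img[100:400,120:520],None,fx=1.95,fy=1.95,interpolation=cv2.INTER_CUBIC)
cv2.imwrite('pics/w4c.png',a)
E
```

```text
[ 0.44294326 -0.30000565  0.17466146] [ 1.02280617e-03  2.31087032e-01  9.72932499e-01 -2.99792424e-04] 8.65
[323.8 221.3]
[269.4 220.1]
[267.1 138. ]
[326.1 139.3]
[293.  219.2]
[292.8 167.4]
```

View pics/w4c.png

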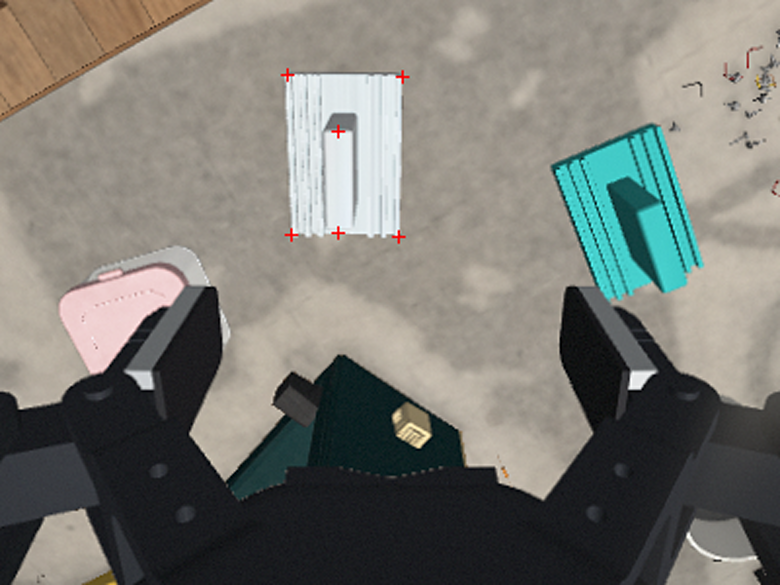

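The heatsink corners and rib top match the prediction (rib at (338,131)–(338,233) in the crop). Next I descend and grip.

>>> apply_moves([
  [-0.16,-0.88,0,0,0,-0.2,1],
  [0,0,-1,0,0,0,1],
  [0,0,-1,0,0,0,1],
  [0,0,-1,0,0,0,1],
  [0,0,-1,0,0,0,1],
  [0,0,-0.7,0,0,0,1],
  [0,0,-0.45,0,0,0,1],
  [0,0,0,0,0,0,1],
], squeeze=60)

```text
time: 9.45
position: [0.4371, -0.3259, 0.0175]
orientation: [-0.001, 0.241, 0.971, 0.0]
force: [0.2, 0.2, 0.3]
width: 0.0855
finger_force: 0.0
```

>>> apply_moves([
  [0,0,0,0,0,0,-1],
  [0,0,0,0,0,0,-1],
  [0,0,0,0,0,0,-1],
  [0,0,0,0,0,0,-1],
  [0,0,0,0,0,0,-1],
  [0,0,0,0,0,0,-1],
  [0,0,0,0,0,0,-1],
])

```text
time: 10.15
position: [0.4379, -0.3266, 0.0191]
orientation: [0.0, 0.241, 0.97, -0.0]
force: [0.2, 0.9, 3.8]
width: 0.0133
finger_force: 59.1
```

>>> apply_moves([
  [0,0,0.5,0,0,0,-1],
  [0,0,1,0,0,0,-1],
  [0,0,1,0,0,0,-1],
  [0,0,1,0,0,0,-1],
  [0,0,1,0,0,0,-1],
  [0,0,1,0,0,0,-1],
  [0,0,1,0,0,0,-1],
  [0,0,0.5,0,0,0,-1],
  [0,0,0,0,0,0,-1],
])

```text
time: 11.05
position: [0.4382, -0.3268, 0.2311]
orientation: [0.002, 0.241, 0.97, -0.0]
force: [0.8, 0.0, -2.1]
width: 0.0132
finger_force: 58.5
```

```bash
cat > fit2.py <<'E'
from fit import *
w=load('w1'); pw=np.array([[306,387],[230,259],[310,262]])/1.25; kw=np.array([[431,238]])/1.25
def res2(p):
    R=Rm(p[3],p[4]);W=lambda X:(R@np.array(X).T).T+p[:3]
    return np.concatenate([res(p),.7*(proj(w,W(pad[[0,2,3]]))-pw).ravel(),.7*(proj(w,W([[-.051,p[6],.05]]))-kw).ravel()])
def seat():
    f=least_squares(res2,[.518,-.011,.086,-.22,.486,.07,.112],loss='soft_l1'); return f
E
python3 - <<'E'
from fit2 import *
from scipy.spatial.transform import Rotation as Ro
f=seat();print(f.x.round(4),f.cost);C=np.linalg.inv(f.jac.T@f.jac);print('sd',np.sqrt(np.diag(C)).round(4))
print(res2(f.x)[-8:].round(1))
R=Rm(*f.x[3:5]);x=f.x[:3]
G=R@np.diag([-1,1,-1]) # tool: z=-n ; y = +/-yhat
s=robot.get_state();q=s['orientation'];c=Ro.from_quat([*q[1:],q[0]])
for sg in (1,-1):
    Gt=Ro.from_matrix(np.column_stack([sg*-R[:,0],sg*R[:,1],-R[:,2]])); print('rotvec',(Gt*c.inv()).as_rotvec())
for h in(.1,.06,.02,0): print(h,(x+R[:,2]*(h+.019)).round(4))
print('R',R.round(4)); print(s['position'],s['time'])
E
```

```text
[ 0.5179 -0.0112  0.0858 -0.2123  0.4876  0.0689  0.1149] 7.913079593778088
sd [0.0011 0.001  0.002  0.0104 0.0243 0.0031 0.0016]
[-0.3  0.2  0.1  0.5  0.1 -1.3 -0.3  0.3]
rotvec [-0.16667651 -0.45562255  0.26947299]
rotvec [ 0.66315319 -0.241247   -2.78686569]
0.1 [0.4634 0.0006 0.1909]
0.06 [ 0.4818 -0.0034  0.1556]
0.02 [ 0.5001 -0.0073  0.1202]
0 [ 0.5092 -0.0093  0.1025]
R [[ 0.8636  0.2107 -0.458 ]
 [-0.1862  0.9775  0.0987]
 [ 0.4685  0.      0.8835]]
[ 0.43821229 -0.32683585  0.2310904 ] 11.05
```

>>> apply_moves([
  [0.07,0.91,0,-0.139,-0.38,0.2245,-1],
  [0.07,0.91,0,-0.139,-0.38,0.2245,-1],
  [0.07,0.91,0,-0.139,-0.38,0.2245,-1],
  [0.07,0.91,0,-0.139,-0.38,0.2245,-1],
  [0.07,0.91,0,-0.139,-0.38,0.2245,-1],
  [0.07,0.91,0,-0.139,-0.38,0.2245,-1],
  [0.07,0.91,0,-0.139,-0.38,0.2245,-1],
  [0.07,0.91,0,-0.139,-0.38,0.2245,-1],
  [0.07,0.91,0,-0.139,-0.38,0.2245,-1],
  [0.07,0.91,0,-0.139,-0.38,0.2245,-1],
])

```text
time: 12.05
position: [0.458, -0.0524, 0.2263]
orientation: [0.199, 0.126, 0.972, -0.022]
force: [0.1, -0.6, -0.8]
width: 0.0134
finger_force: 58.7
```

>>> apply_moves([
  [0.07,0.91,-0.3,-0.139,-0.38,0.2245,-1],
  [0.07,0.9,-0.5,-0.139,-0.38,0.2245,-1],
  [0,0,-0.55,0,0,0,-1],
  [0,0,0,0,0,0,-1],
  [0,0,0,0,0,0,-1],
])

```text
time: 12.55
position: [0.4626, 0.0005, 0.1873]
orientation: [0.238, 0.103, 0.966, -0.026]
force: [-0.4, -0.1, -1.8]
width: 0.0132
finger_force: 59.0
```

```bash
cat > where.py <<'E'
from fit2 import *
from scipy.spatial.transform import Rotation as Ro
f=seat();R=Rm(*f.x[3:5]);x=f.x[:3]
s=robot.get_state();q=s['orientation'];c=Ro.from_quat([*q[1:],q[0]]).as_matrix()
p=s['position']-c[:,2]*-.0  # TCP
Gt=np.column_stack([-R[:,0],R[:,1],-R[:,2]])
print('rot left',Ro.from_matrix(Gt@c.T).as_rotvec().round(4))
u=p+c[:,2]*.019
print('underside centre in seat',(R.T@(u-x)).round(4)); print('F seat axes',(R.T@s['force']).round(1),s['time'],s['position'].round(4))
E
python3 where.py; python3 - <<'E'
from h import *
snap('wrist','w5');snap('scene','s5');snap('top','t5')
img=cv2.imread('pics/w5.png')[80:380,100:500]
cv2.imwrite('pics/w5c.png',cv2.resize(img,None,fx=1.95,fy=1.95,interpolation=cv2.INTER_CUBIC))
E
```

```text
rot left [ 0.0005 -0.0049  0.0003]
underside centre in seat [-0.0025 -0.0003  0.0972]
F seat axes [-1.2 -0.2 -1.4] 12.55 [0.4626 0.0005 0.1873]
```

View pics/w5c.png

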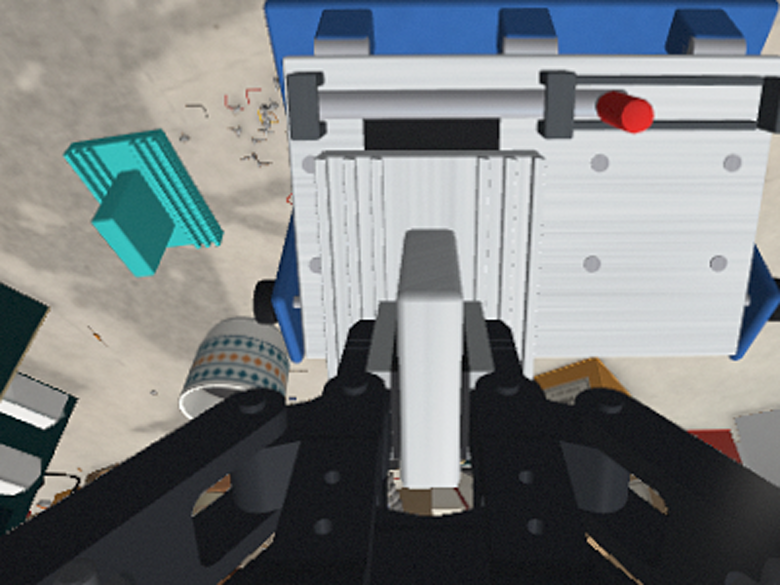

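The heatsink is held square over the pad. The pad's lower edge is at (363,118)–(500,118) in the crop, and the table's far corners are at (301,357) and (742,357). I'll refine the slope with this view.

```bash
cat > fit3.py <<'E'
from fit2 import *
d5=load('w5'); C5=lambda a:(np.array(a)+.5)/1.95-.5+[100,80]
pp=C5([[500,118],[363,118]]);tc=C5([[742,357],[301,357],[286,57]]);ho=C5([[600,162],[733,162],[309,162],[592,263],[718,263],[316,263]])
def res3(p):
    R=Rm(p[3],p[4]);W=lambda X:(R@np.array(X).T).T+p[:3];a=p[5];x1,x2,y1,y2,y3=p[7:]
    tab=[[.145-a,.152,0],[.145-a,-.064,0],[-a,-.064,0]]
    H=[[x1,y1,0],[x1,y2,0],[x1,y3,0],[x2,y1,0],[x2,y2,0],[x2,y3,0]]
    return np.concatenate([res2(p),(proj(d5,W(pad[[3,2]]))-pp).ravel(),.7*(proj(d5,W(tab))-tc).ravel(),(proj(d5,W(H))-ho).ravel()])
def seat3(): return least_squares(res3,[.518,-.011,.086,-.22,.486,.07,.112,-.02,.03,.07,.13,-.05],loss='soft_l1')
E
python3 - <<'E'
from fit3 import *
f=seat3();print(f.x.round(4),np.sqrt(np.diag(np.linalg.inv(f.jac.T@f.jac))).round(4)[:6]);print(res3(f.x)[-22:].round(1))
E
sed -i 's/from fit2/from fit3/;s/f=seat()/f=seat3()/' where.py; python3 where.py
```

```text
[ 0.5178 -0.0109  0.0863 -0.21    0.4932  0.0714  0.1148 -0.0257  0.0228
  0.0753  0.1358 -0.0549] [0.0008 0.0006 0.0013 0.0044 0.0169 0.0011]
[ 0.3  0.1  0.3  0.1 -2.6  0.1  0.8  0.6 -1.4 -0.2  0.1 -0.1 -0.   0.2
  0.2 -0.1 -0.1  0.1  0.  -0.1 -0.2  0.1]
rot left [-0.0021 -0.0085  0.004 ]
underside centre in seat [-0.0008 -0.0005  0.0979]
F seat axes [-0.4  0.4 -1.2] 12.7 [4.631e-01 3.000e-04 1.889e-01]
```

```bash
python3 - <<'E'
from fit3 import *
from scipy.spatial.transform import Rotation as Ro
# heatsink along-rib offset in hand, from w5
p=np.array([.4626,.0005,.1880]);q=np.array([.238,.103,.966,-.026]);c=Ro.from_quat([*q[1:],q[0]]).as_matrix()
u=p+c[:,2]*.019
Hm=np.column_stack([-c[:,0],c[:,1],-c[:,2]])
obs=C5([[316,157],[543,157]])
for e in(-.003,0,.003):print(e,(proj(d5,[u+Hm@[-.045+e,-.03,.008],u+Hm@[-.045+e,.03,.008]])-obs).round(1).tolist())
E
```

```text
-0.003 [[0.7, -3.7], [1.2, -3.6]]
0 [[1.0, 2.0], [0.9, 2.1]]
0.003 [[1.3, 7.7], [0.5, 7.8]]
```

>>> apply_moves([
  [0.36,-0.08,-0.56,-0.02,-0.09,0.04,-1],
  [0.33,-0.07,-0.6,0,0,0,-1],
  [0.33,-0.07,-0.6,0,0,0,-1],
  [0.33,-0.07,-0.6,0,0,0,-1],
  [0,0,0,0,0,0,-1],
  [0,0,0,0,0,0,-1],
])

```text
time: 13.3
position: [0.5034, -0.0086, 0.1179]
orientation: [0.243, 0.102, 0.964, -0.026]
force: [-0.9, -0.3, -1.2]
width: 0.0139
finger_force: 58.9
```

```bash
python3 where.py
```

```text
rot left [ 0.0011 -0.0002  0.0001]
underside centre in seat [ 0.0021 -0.0008  0.0158]
F seat axes [-1.3 -0.5 -0.7] 13.3 [ 0.5034 -0.0086  0.1179]
```

>>> apply_moves([
  [0.1,-0.02,-0.18,0,0,0,-1],
  [0.06,-0.013,-0.12,0,0,0,-1],
  [0.03,-0.006,-0.06,0,0,0,-1],
  [0,0,0,0,0,0,-1],
  [0,0,0,0,0,0,-1],
])

```text
time: 13.8
position: [0.509, -0.0089, 0.1067]
orientation: [0.243, 0.101, 0.964, -0.026]
force: [0.2, 0.3, -2.3]
width: 0.0132
finger_force: 58.9
```

```bash
python3 where.py
```

```text
rot left [ 0.0003  0.0001 -0.0017]
underside centre in seat [0.0017 0.0001 0.0032]
F seat axes [-0.9  0.3 -2.1] 13.8 [ 0.509  -0.0089  0.1067]
```

>>> apply_moves([
  [0.016,-0.003,-0.03,0,0,0,-1],
  [0,0,0,0,0,0,-1],
  [0.016,-0.003,-0.03,0,0,0,-1],
  [0,0,0,0,0,0,-1],
])

```text
time: 14.2
position: [0.5101, -0.0091, 0.1049]
orientation: [0.243, 0.101, 0.964, -0.026]
force: [-0.9, 0.1, 0.0]
width: 0.0132
finger_force: 59.2
```

```bash
python3 where.py
```

```text
rot left [ 0.0003  0.0003 -0.0016]
underside centre in seat [0.0018 0.0001 0.0012]
F seat axes [-0.8 -0.1  0.4] 14.2 [ 0.5101 -0.0091  0.1049]
```

>>> apply_moves([
  [0.016,-0.003,-0.03,0,0,0,-1],
  [0,0,0,0,0,0,-1],
  [0,0,0,0,0,0,-1],
])

```text
time: 14.5
position: [0.5106, -0.0093, 0.1051]
orientation: [0.243, 0.101, 0.964, -0.026]
force: [-10.6, 0.2, 5.5]
width: 0.0132
finger_force: 60.6
```

```bash
python3 where.py; python3 -c "
from h import *
print(robot.get_state()['moment'])"
```

```text
rot left [ 0.0004  0.0009 -0.0013]
underside centre in seat [0.0024 0.     0.0011]
F seat axes [-6.6 -2.   9.7] 14.5 [ 0.5106 -0.0093  0.1051]
[ 0.54682524  3.26033305 -0.06763341]
```

>>> apply_moves([
  [-0.029,0.006,-0.016,0,0,0,-1],
  [0,0,0,0,0,0,-1],
  [0,0,0,0,0,0,-1],
])

```text
time: 14.8
position: [0.5102, -0.009, 0.1048]
orientation: [0.244, 0.101, 0.964, -0.025]
force: [-4.5, -0.1, 5.5]
width: 0.0131
finger_force: 60.3
```

```bash
python3 where.py; python3 -c "
from h import *
print(robot.get_state()['moment'])"
```

```text
rot left [ 0.0001  0.0022 -0.0017]
underside centre in seat [0.0019 0.0003 0.0011]
F seat axes [-1.3 -1.   7. ] 14.8 [ 0.5102 -0.009   0.1048]
[ 0.18399596  1.60818571 -0.10153624]
```

>>> apply_moves([
  [0,0,0,0,0,0,-1],
  [0,0,0,0,0,0,-1],
])

```text
time: 15.0
position: [0.5102, -0.0089, 0.1048]
orientation: [0.244, 0.101, 0.964, -0.025]
force: [-4.9, 0.1, 5.6]
width: 0.0132
finger_force: 60.3
```

```bash
python3 where.py; python3 - <<'E'
from h import *
print(robot.get_state()['moment'])
snap('wrist','w6');snap('top','t6')
a=cv2.resize(cv2.imread('pics/w6.png')[60:360,100:500],None,fx=1.95,fy=1.95,interpolation=cv2.INTER_CUBIC)
cv2.imwrite('pics/w6c.png',a)
E
```

```text
rot left [ 0.      0.0022 -0.0018]
underside centre in seat [0.0019 0.0004 0.0011]
F seat axes [-1.6 -0.9  7.2] 15.0 [ 0.5102 -0.0089  0.1048]
[ 0.14660116  1.60758274 -0.13151376]
```

View pics/w6c.png

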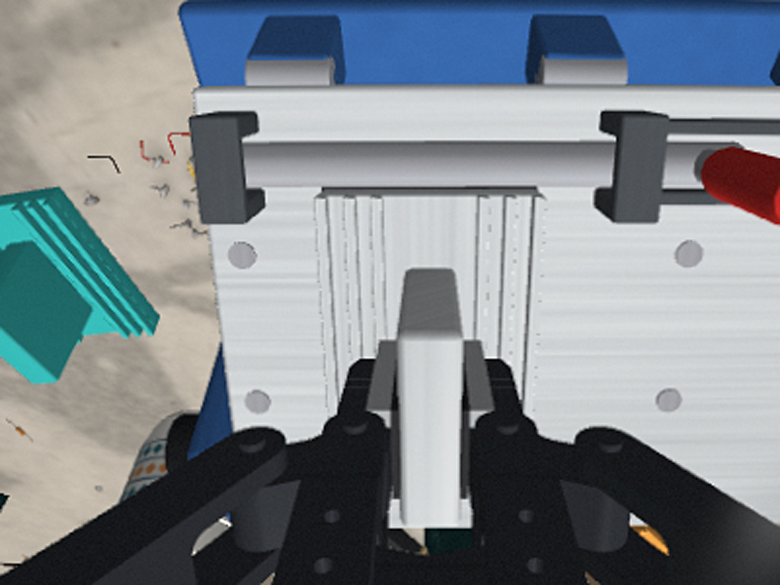

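The lower end (row 195) is within about 1–2 mm of the bolt (edge at row 187) and centred between keeper and lug. I'll check the slope once more with this closer view.

```bash
python3 - <<'E'
from fit3 import *
from scipy.spatial.transform import Rotation as Ro
d6=load('w6');C6=lambda a:(np.array(a)+.5)/1.95-.5+[100,60]
h6=C6([[689,253],[242,255],[668,400],[258,401]]);t6=C6([[194,88]])
def r4(p):
    R=Rm(p[3],p[4]);W=lambda X:(R@np.array(X).T).T+p[:3];x1,x2,y1,y2,y3=p[7:]
    return np.concatenate([res3(p),(proj(d6,W([[x1,y1,0],[x1,y3,0],[x2,y1,0],[x2,y3,0]]))-h6).ravel(),.7*(proj(d6,W([[-p[5],-.064,0]]))-t6).ravel()])
f=least_squares(r4,seat3().x,loss='soft_l1');print(f.x.round(4),r4(f.x)[-10:].round(1),np.sqrt(np.diag(np.linalg.inv(f.jac.T@f.jac))).round(4)[:6])
R=Rm(*f.x[3:5]);s=robot.get_state();q=s['orientation'];c=Ro.from_quat([*q[1:],q[0]]).as_matrix()
Gt=np.column_stack([-R[:,0],R[:,1],-R[:,2]]);print('rot left seat axes',R.T@Ro.from_matrix(Gt@c.T).as_rotvec())
u=s['position']+c[:,2]*.019;print(R.T@(u-f.x[:3]))
# heatsink lower end and bolt silhouette
Hm=np.column_stack([-c[:,0],c[:,1],-c[:,2]])
for e in(-.002,-.001,0):print(e,((proj(d6,[u+Hm@[-.045+e,0,.008],u+Hm@[-.045+e,0,0]])+.5-[100,60])*1.95).round(1).tolist())
print('rod top/uphill',((proj(d6,[f.x[:3]+R@[-.051+.006*np.sin(k),0,.007+.006*np.cos(k)] for k in(0,.5,1,1.57)])+.5-[100,60])*1.95).round(1).tolist())
E
```

```text
[ 0.5179 -0.0107  0.0864 -0.2075  0.4958  0.0715  0.1147 -0.0253  0.0231
  0.0751  0.1356 -0.0547] [-0.1  0.  -0.1 -1.   0.1 -0.2 -0.5 -0.4 -0.7  0. ] [0.0007 0.0006 0.001  0.0039 0.0141 0.0008]
rot left seat axes [ 4.20387383e-05 -3.75440387e-04  8.45729175e-04]
[0.00181502 0.00012133 0.00102767]
-0.002 [[431.8, 191.2], [431.7, 185.8]]
-0.001 [[431.8, 195.0], [431.7, 189.4]]
0 [[431.8, 198.7], [431.7, 193.0]]
rod top/uphill [[431.2, 171.6], [431.2, 182.3], [431.2, 189.2], [431.2, 190.5]]
```

```bash
python3 where.py; python3 -c "
from plant import order
print(order.hand_in())"
```

```text
rot left [ 0.0001  0.0022 -0.0017]
underside centre in seat [0.0019 0.0003 0.0011]
F seat axes [-0.  -0.9  7.4] 15.1 [ 0.5102 -0.009   0.1048]
the job is handed in; nothing more can be done
None
```

I handed the job in at about 15 s, with the bolt slid home and the heatsink still gripped and pressed flat on the pad at an estimated 8–9 N, about 1 mm from the bolt; no verdict came back.

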